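# Slide the lime tile off its stack

### The arm

A 7-joint arm with a two-finger parallel gripper is mounted at the origin on the work surface. World frame = base frame: x ahead of the robot, y to its left, z up, the work surface at z = 0. Lengths are in m, angles in rad, forces in N, time in s.
With the tool pointing down it reaches from about 0.4 to 0.85 m from the base axis. Payload 4.5 kg.
Tool frame: the origin (TCP) lies between the finger pads; the fingertips stand 11 mm ahead of it and the grasp point (between the pads) lies 8 mm behind it (r.tip_reach is the distance from the TCP to the fingertips, in m); x points along the fingers, y is the direction in which the jaws open and shut, and the axes are right-handed (so a half turn about x gives the same grasp; the last joint's range is limited). The gripper opens to 88 mm and grips with 3 to 60 N. Pads are 18 mm wide; open, the fingers measure 123 mm over their backs; the gripper's body (75 mm by 187 mm) begins 45 mm behind the grasp point.
Start: joints at [1.183, 0.689, -0.195, 1.565, 0.157, 0.902, -0.215], TCP at [0.256, -0.57, 0.223] pointing down, gripper open.
Joint ranges: [-3.01, 3.01], [-0.46, 2.08], [-1.47, 1.51], [0.13, 2.56], [-1, 4.14], [0.04, 2.09], [-2.66, 2.66]. Speed limits (rad/s): [2.57, 2.57, 3.14, 3.14, 3.14, 3.14, 3.14].

### API

Orientations are given as a unit quaternion [x, y, z, w].
In Python, from plant import r gives the robot as it stands.
- The arm moves only by the tool drive_tool, never from a script. Its argument "deltas" is a list of rows, each a list of 3 entries, a list of its own where there are three numbers: the turn, a rotation vector about the tool's x, y, z in degrees, then the shift along the tool's x, y, z in cm, then the finger opening in cm, from 0 to 8.81. A call has 1 to 12 rows; each row shifts and turns the commanded pose from where the row before left it, along the tool's axes as they then stand; what a row does not reach is not made up. A row lasts 1/12 s, in which the tool goes at most 41.7 mm and 7.16 degrees, less where a joint would pass 70% of its speed; a pose out of reach is approached as far as the arm can. A call is refused whole if a number of a shift passes 4.17 or a number of a turn 7.16, either way. A call with a gripper value outside its range is refused whole. The fingers move at their own pace and stop on an object; "force" is the grip in N (left out, the last holds). Time passes only in rows, so rows that do not move let the fingers close. It gives the time, the measured TCP pose, the force and the opening at its end, in the units of the state.
- r.get_state(): the state, without advancing time (a new reading comes with each control period).
- r.snapshot(name): name is "scene" or "top" or "wrist"; returns a dict with "color" (480x640x3 uint8, red, green, blue), "fov_y" (degrees; the focal length in pixels is half the picture's height over the tangent of half this angle, whatever the lens; pixels are square), "cx", "cy" (the principal point, pixels), "extrinsics" (4x4, takes a point from world to camera coordinates); the wrist camera has in their place "tool_from_camera" (4x4, takes a point from camera to tool coordinates, whose origin is the TCP and whose axes are the tool frame's). Camera axes: x right, y up, looking along -z (the intrinsics and any distortion apply to the point x, -y, -z); pixel columns grow to the right and rows downward; lengths in m; the calibration is good to about 2 mm. A picture is of the moment at which its call begins: read the wrist's pose just before it. There is no depth.
- r.finish_job(): hands the job in, once; it reports no verdict.
The state is a dict: "clock": time; "q": joint angles; "qd": joint speeds; "joint_torque": joint torques, N m; "tool_pos": TCP position; "eef_rot": TCP orientation; "contact_force": force on the tool from outside, world axes, zero at the start; "moment": the same for the moment, N m; "opening": opening from 0.0 (shut) to 1.0 (fully open).
Only numpy, scipy, OpenCV 4.12 (cv2) and the standard library are available. Lean on these libraries where they do the work, as an engineer would, in place of code of your own. Each camera call takes 0.05 s, during which the arm holds its last target. There are 200 camera calls.

### The job

Two stacks of small square zellige tiles stand on either side of the low dark wooden step. Slide the lime green tile that tops one of them sideways off its stack onto the wooden step, to lie flat, in the middle and square with the step as a spoon rest. Keep it sliding across level, do not lift it up, and leave the white tiles beneath it and the blue-topped stack where they are.

Things in the scene. Friction and masses are not known exactly. Their poses are not given: they have to be found in the camera images.
- lime_tile_center (a point): Centre of the loose lime green glazed tile, 60 x 60 mm and 18 mm thick, about 0.14 kg, on top of its stack: half-way up the tile, 48 mm above the counter at the start (underside 39 mm, top 57 mm). x and y along its sides, z up. Nearly in line with the white tiles below; they have the same outline, so fingers beside the lime tile should stay above 39 mm. At the start it is 95 to 115 mm from the middle of the step, on its +y or -y side (varies).
- step: Low dark wooden step, fixed to the counter: flat top 130 mm along its x, 110 mm along its y, 37 mm above the counter, i.e. 2 mm lower than the underside of the lime tile. Origin on the counter under its centre; z up. One stack stands just beyond its +y edge, the other just beyond its -y edge, each across a gap of about 10 to 28 mm, nothing standing between. A tile lying on it has its centre 46 mm above the counter.
- lime_mid_center (a point): Centre of the loose white tile directly under the lime one, 60 x 60 mm and 18 mm thick, centre 30 mm above the counter (top 39 mm). Another such white tile and a 3 mm cork mat (fixed to the counter) lie below it. To be left in place.
- blue_tile_center (a point): Centre of the loose cobalt blue tile, 60 x 60 mm and 18 mm thick, top of the other stack (two white tiles and a mat below it), centre 48 mm above the counter. To be left in place.
There are look-alikes about, which are no part of the job. Of the things that look like the part that bears lime_tile_center, the middle-sized one is meant. Leave any turquoise look-alike of the step alone.

How it is judged:
By the outcome, as a careful person would: the job done as asked, in the order asked, and still so for the second after the job is handed in, with the robot touching nothing.
It also fails if it takes over 32 s, if anything falls off the work surface, if the arm or the gripper's body presses on something with over 40 N, if the wrist force passes 120 N, or if a joint passes its speed limit or range.

## Working session

There is one attempt and no reset: what is moved stays moved. The work goes in short steps, Python scripts to look and compute and a tool call to move; the robot and the scene stay as the last step left them, time stands still between calls to the robot, and variables do not carry over. Pictures are saved under pics/ and viewed, about 8 in all and at most 12, crops included, and the job is handed in when it is done.

Besides the shell and the picture viewer there is one more tool, called by a JSON object that holds its "fn" and its "kwargs", one argument or row to a line. drive_tool: Moves the arm, as the interface text tells. Its arguments: {"type":"object","properties":{"deltas":{"type":"array","items":{"type":"array"}},"force":{"type":"number"}},"required":["deltas"]}

```bash
mkdir -p pics; ls; python3 - <<'E'
from plant import r
import cv2,pickle
d={}
for n in("scene","top","wrist"):
    s=r.snapshot(n);d[n]=s;cv2.imwrite(f"pics/{n}0.png",s["color"][:,:,::-1]);print(n,{k:v for k,v in s.items() if k!="color"})
pickle.dump(d,open("s0.pkl","wb"));print(r.get_state(),r.tip_reach)
E
```

```text
pics
scene {'fov_y': 52.797273052334724, 'cx': 322.1867427575423, 'cy': 242.55200878379148, 'extrinsics': array([[-0.57038169,  0.82137453,  0.00293471,  0.28880368],
       [-0.61233913, -0.42759855,  0.6649814 ,  0.24467383],
       [ 0.54745366,  0.37749618,  0.74685415, -0.98859061],
       [ 0.        ,  0.        ,  0.        ,  1.        ]])}
top {'fov_y': 50.00554655911998, 'cx': 317.22358011415815, 'cy': 245.07737954907637, 'extrinsics': array([[ 0.02502105, -0.99928893, -0.02820588, -0.00147014],
       [ 0.99644833,  0.02266079,  0.08110009, -0.52519716],
       [-0.08040325, -0.03013491,  0.99630678, -0.6855425 ],
       [ 0.        ,  0.        ,  0.        ,  1.        ]])}
wrist {'fov_y': 68.47912931935626, 'cx': 328.0504383390179, 'cy': 237.6605342913454, 'tool_from_camera': array([[ 8.13022915e-04,  2.79540113e-01, -9.60133670e-01,
        -1.61451588e-01],
       [ 9.99998892e-01,  9.69714655e-04,  1.12910962e-03,
        -3.06226896e-04],
       [ 1.24668712e-03, -9.60133525e-01, -2.79539015e-01,
        -7.17878411e-02],
       [ 0.00000000e+00,  0.00000000e+00,  0.00000000e+00,
         1.00000000e+00]])}
{'clock': 0.15, 'q': array([ 1.18279432,  0.6897526 , -0.19456465,  1.56607313,  0.15729112,
        0.90252408, -0.21506734]), 'qd': array([-0.00100121, -0.00430584,  0.00024163, -0.00310163, -0.00046297,
       -0.00121214, -0.00141364]), 'joint_torque': array([-1.69780938e-03, -5.27862096e+01, -1.26860965e+00, -1.53586435e+01,
       -5.25155396e-02,  3.94579183e-03,  9.19484478e-05]), 'tool_pos': array([ 0.25566173, -0.56977586,  0.22222794]), 'eef_rot': array([-0.69130283, -0.148533  ,  0.69155787, -0.14760098]), 'contact_force': array([-0.20524434, -0.17243197, -0.67283574]), 'moment': array([ 0.03947805, -0.03196137,  0.00739012]), 'opening': 1.0036387783123983} 0.011
```

View pics/top0.png

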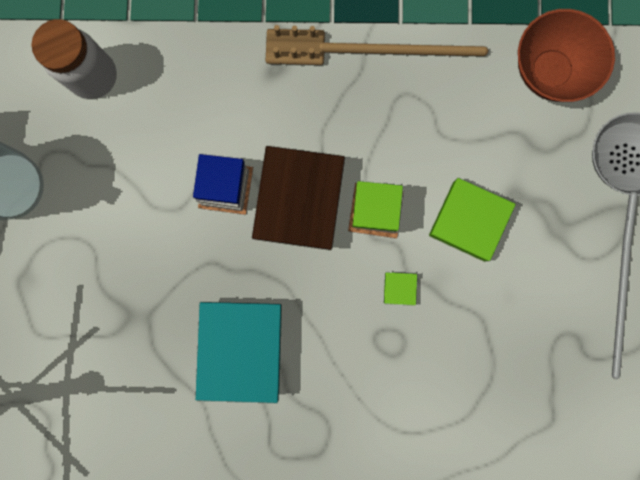

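View pics/scene0.png

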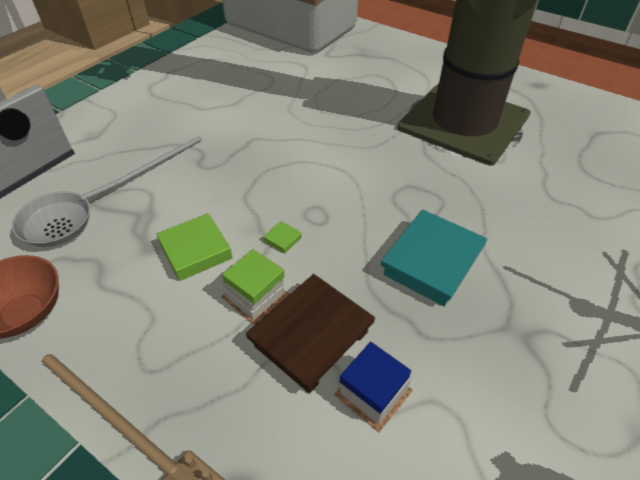

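Top view: three lime tiles. The one on the stack is at (378,205), the largest lies at (473,219) and the smallest at (401,288). The stacked one is the middle-sized tile and stands beside the dark step (298,198), on the step's -y side. The blue stack is at (220,182) and the turquoise decoy step at (240,352). I'll measure these and make a crop to confirm.

```bash
cat > h.py <<'E'
import numpy as np,cv2
from scipy.spatial.transform import Rotation as R
def ray(s,uv,z):
    uv=np.atleast_2d(uv).astype(float);f=240/np.tan(np.radians(s["fov_y"]/2))
    E=s["extrinsics"];c=-E[:3,:3].T@E[:3,3]
    d=np.c_[(uv[:,0]-s["cx"])/f,-(uv[:,1]-s["cy"])/f,-np.ones(len(uv))]@E[:3,:3]
    return c+d*((z-c[2])/d[:,2])[:,None]
def mask(s,name):
    h=cv2.cvtColor(s["color"],cv2.COLOR_RGB2HSV)
    lo,hi={"lime":((32,120,100),(50,255,255)),"step":((0,60,15),(15,255,95)),"blue":((110,150,60),(130,255,255))}[name]
    return cv2.inRange(h,lo,hi)
def rects(s,name,z,amin=500):
    o=[]
    for c in cv2.findContours(mask(s,name),cv2.RETR_EXTERNAL,cv2.CHAIN_APPROX_NONE)[0]:
        if cv2.contourArea(c)<amin: continue
        p=ray(s,c[:,0],z)[:,:2]*1000
        (x,y),(w,h),a=cv2.minAreaRect(p.astype(np.float32)); 
        o.append((name,c[:,0].mean(0).round(),np.round([x,y],1),np.round([w,h],1),round(a,1)))
    return o
E
python3 - <<'E'
import pickle;from h import *
d=pickle.load(open("s0.pkl","rb"))
for n in("top","scene"):
    print(n,"cam",-d[n]["extrinsics"][:3,:3].T@d[n]["extrinsics"][:3,3])
    for k,z in(("lime",.057),("step",.037),("blue",.057)):
        for q in rects(d[n],k,z):print(*q)
s=d["top"]["color"]
for p in((378,205),(378,185),(354,205),(378,230),(298,198)):print(p,cv2.cvtColor(s,cv2.COLOR_RGB2HSV)[p[1],p[0]])
cv2.imwrite("pics/crop.png",cv2.resize(s[130:320,180:530,::-1],None,fx=2.2,fy=2.2,interpolation=cv2.INTER_CUBIC))
E
```

```text
top cam [ 0.46824877 -0.01022647  0.72556271]
lime [400. 288.] [468.7 -98.1] [39.9 41.1] 0.5
lime [377. 206.] [576.1 -67.3] [60.7 59.9] 85.5
lime [471. 222.] [ 560.5 -190.3] [84.5 85.7] 66.0
step [298. 197.] [588.7  38.5] [109.  128.6] 83.3
step [552.  59.] [ 788. -308.] [122.8  94. ] 17.3
blue [218. 178.] [607.9 144. ] [58.6 58.7] 84.4
scene cam [0.85575925 0.24059537 0.5747819 ]
lime [254. 275.] [577.2 -64.2] [68.1 64.6] 84.9
lime [283. 236.] [499.  -75.5] [44. 44.] 88.0
lime [194. 246.] [ 584.  -168.6] [99.3 81.7] 65.9
step [308. 330.] [589.7  37.5] [120.9 134. ] 83.3
step [469.  99.] [-27.9  -3.7] [242.6 145.3] 17.8
step [584.  44.] [-408.2  110.6] [273.9  97.9] 89.8
step [428.   6.] [-398.8 -264.9] [206.9 127.2] 76.2
blue [370. 380.] [609.9 145.2] [60.6 64.2] 84.3
(378, 205) [ 44 197 175]
(378, 185) [ 44 199 173]
(354, 205) [ 38 178 103]
(378, 230) [26 66 81]
(298, 198) [  9 163  50]
```

View pics/crop.png

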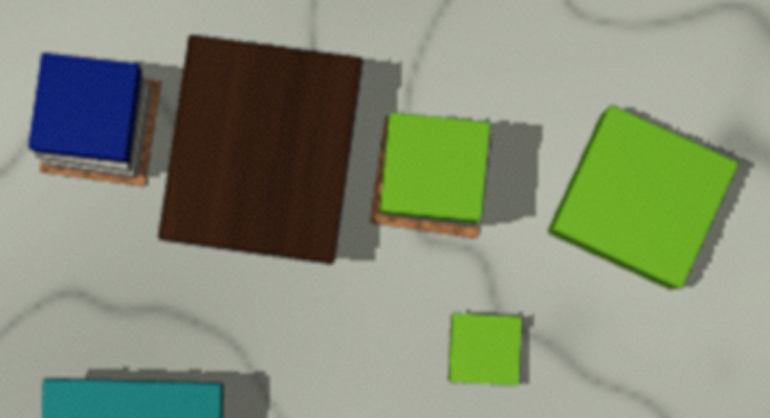

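The crop confirms it: sides measure 40, 60 and 85 mm, so the middle-sized tile is the one on the stack, and it is 107 mm from the step middle on the -y side. Plan: grip it lightly on its ±x sides with the tips above 39 mm, slide it level along the step's +y, and release.

```bash
cat > go.py <<'E'
from plant import r
from h import *
def go(x,y,z,yaw):
    "deltas in the tool axes to the TCP target (mm, deg): tool x down, tool y along +-yaw"
    s=r.get_state();T=R.from_quat(s["eef_rot"]);p=s["tool_pos"]*1000
    c,n=np.cos(np.radians(yaw)),np.sin(np.radians(yaw));best=None
    for g in(1,-1):
        ty=g*np.array([c,n,0]);tx=np.array([0,0,-1.]);G=R.from_matrix(np.c_[tx,ty,np.cross(tx,ty)])
        rv=np.degrees((T.inv()*G).as_rotvec())
        if best is None or np.linalg.norm(rv)<np.linalg.norm(best[0]):best=(rv,G)
    print("t %.2f"%s["clock"],"p",p.round(1),"open",round(s["opening"],3),"F",s["contact_force"].round(1),"q",s["q"].round(2))
    D=np.array([x,y,z])-p
    print("turn",best[0].round(2),"shift cm (tool now)",(T.inv().apply(D)/10).round(2),"(tool at goal)",(best[1].inv().apply(D)/10).round(2))
    print("R",T.as_matrix().round(3).tolist())
E
python3 -c "
from go import *
go(576.1,-67.3,180,-4.5)"
```

```text
t 0.15 p [ 255.7 -569.8  222.2] open 1.004 F [-0.2 -0.2 -0.7] q [ 1.18  0.69 -0.19  1.57  0.16  0.9  -0.22]
turn [-6.133e+01 -4.000e-02  7.000e-02] shift cm (tool now) [  4.26 -32.71 -49.81] (tool at goal) [  4.22  28.   -52.61]
R [[-0.001, 0.41, -0.912], [0.001, -0.912, -0.41], [-1.0, -0.001, 0.0]]
```

{"fn": "drive_tool", "kwargs": {
  "deltas": [
    [[-5.1,0,0],[0,0,0],8.8],
    [[-5.1,0,0],[0,0,0],8.8],
    [[-5.1,0,0],[0,0,0],8.8],
    [[-5.1,0,0],[0,0,0],8.8],
    [[-5.1,0,0],[0,0,0],8.8],
    [[-5.1,0,0],[0,0,0],8.8],
    [[-5.1,0,0],[0,0,0],8.8],
    [[-5.1,0,0],[0,0,0],8.8],
    [[-5.1,0,0],[0,0,0],8.8],
    [[-5.1,0,0],[0,0,0],8.8],
    [[-5.1,0,0],[0,0,0],8.8],
    [[-5.2,0,0],[0,0,0],8.8]
  ],
  "force": 8
}}

```text
clock: 1.15
tool_pos: [0.2557, -0.57, 0.2225]
eef_rot: [0.518, 0.481, -0.518, 0.481]
contact_force: [-0.6, 0.2, -0.4]
opening: 0.999
```

{"fn": "drive_tool", "kwargs": {
  "deltas": [
    [[0,0,0],[0.3,2,-3.8],8.8],
    [[0,0,0],[0.3,2,-3.8],8.8],
    [[0,0,0],[0.3,2,-3.8],8.8],
    [[0,0,0],[0.3,2,-3.8],8.8],
    [[0,0,0],[0.3,2,-3.8],8.8],
    [[0,0,0],[0.3,2,-3.8],8.8],
    [[0,0,0],[0.3,2,-3.8],8.8],
    [[0,0,0],[0.3,2,-3.8],8.8],
    [[0,0,0],[0.3,2,-3.8],8.8],
    [[0,0,0],[0.3,2,-3.8],8.8],
    [[0,0,0],[0.3,2,-3.8],8.8],
    [[0,0,0],[0.3,2,-3.8],8.8]
  ]
}}

```text
clock: 2.15
tool_pos: [0.523, -0.1468, 0.1877]
eef_rot: [-0.519, -0.48, 0.52, -0.48]
contact_force: [0.5, -0.4, -0.3]
opening: 1.0
```

```bash
python3 -c "
from go import *
go(576.1,-67.3,180,-4.5)"
```

```text
t 2.15 p [ 523.  -146.8  187.7] open 1.0 F [ 0.5 -0.4 -0.3] q [ 0.44  0.65 -0.42  1.84  0.38  0.73 -0.27]
turn [-0.04  0.02  0.02] shift cm (tool now) [ 0.77  4.67 -8.35] (tool at goal) [ 0.77  4.67 -8.34]
R [[-0.0, 0.997, -0.079], [-0.0, -0.079, -0.997], [-1.0, -0.0, 0.0]]
```

{"fn": "drive_tool", "kwargs": {
  "deltas": [
    [[0,0,0],[0.1,1.2,-2],8.8],
    [[0,0,0],[0,1,-2],8.8],
    [[0,0,0],[0,0.6,-1],8.8],
    [[0,0,0],[0,0.4,-0.7],8.8],
    [[0,0,0],[0,0,0],8.8],
    [[0,0,0],[0,0,0],8.8],
    [[0,0,0],[0,0,0],8.8]
  ]
}}

```text
clock: 2.73
tool_pos: [0.5578, -0.0965, 0.1868]
eef_rot: [-0.519, -0.479, 0.521, -0.479]
contact_force: [0.4, 0.5, 0.2]
opening: 0.998
```

```bash
cat > w.py <<'E'
from go import *
def wrist(name):
    st=r.get_state();s=r.snapshot("wrist");T=np.eye(4);T[:3,:3]=R.from_quat(st["eef_rot"]).as_matrix();T[:3,3]=st["tool_pos"]
    s["extrinsics"]=np.linalg.inv(T@s["tool_from_camera"]);cv2.imwrite(f"pics/{name}.png",s["color"][:,:,::-1]);return s
E
python3 -c "
from w import *
go(576.1,-67.3,180,-4.5)
s=wrist('w1')
for k,z in(('lime',.057),('step',.037),('blue',.057)):
    for q in rects(s,k,z):print(*q)
"
```

```text
t 2.73 p [557.8 -96.5 186.8] open 0.998 F [0.4 0.5 0.2] q [ 0.33  0.68 -0.41  1.78  0.37  0.76 -0.35]
turn [-0.19  0.09  0.06] shift cm (tool now) [ 0.67  1.59 -3.06] (tool at goal) [ 0.68  1.6  -3.05]
R [[-0.001, 0.997, -0.082], [-0.001, -0.082, -0.997], [-1.0, -0.001, 0.002]]
lime [342. 304.] [ 565.1 -178.2] [83.9 78.6] 66.6
lime [238. 225.] [480.4 -91.8] [38.4 37. ] 88.3
lime [346. 184.] [574.9 -66. ] [59.3 59. ] 85.3
step [353.  59.] [586.7  29.7] [ 91.2 128.4] 83.4
```

View pics/w1.png

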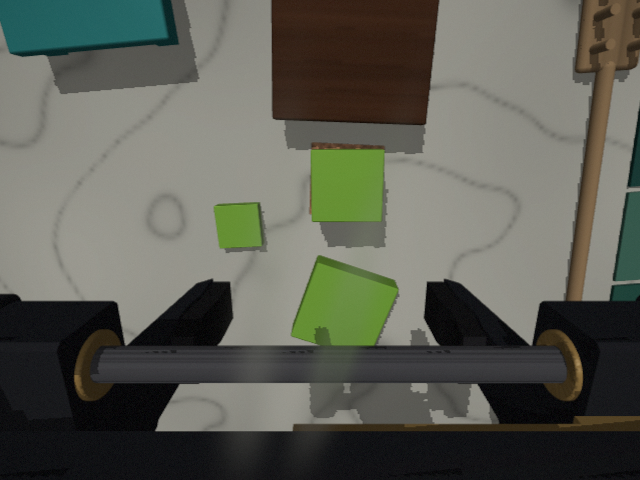

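Wrist view: the stack's lime tile is at (346,184) and the step at (353,59). Its position agrees with the top camera within about 1.5 mm, with tile yaw about -4.6° and step yaw -6.7°. Next I move above the tile and look again.

{"fn": "drive_tool", "kwargs": {
  "deltas": [
    [[0,0,0],[1,0.8,-1.5],8.8],
    [[0,0,0],[1.5,0.5,-1],8.8],
    [[0,0,0],[1.5,0.3,-0.5],8.8],
    [[0,0,0],[1.5,0,-0.1],8.8],
    [[0,0,0],[1,0,0],8.8],
    [[0,0,0],[0,0,0],8.8],
    [[0,0,0],[0,0,0],8.8],
    [[0,0,0],[0,0,0],8.8]
  ]
}}

```text
clock: 3.45
tool_pos: [0.5775, -0.0655, 0.1227]
eef_rot: [0.52, 0.479, -0.52, 0.48]
contact_force: [-0.1, -0.1, 0.7]
opening: 0.999
```

```bash
python3 -c "
from w import *
go(575.5,-66.7,54,-4.7)
s=wrist('w2')
for k,z in(('lime',.057),('step',.037),('blue',.057)):
    for q in rects(s,k,z):print(*q)
"
```

```text
t 3.45 p [577.5 -65.5 122.7] open 0.999 F [-0.1 -0.1  0.7] q [ 0.24  0.78 -0.36  1.79  0.42  0.65 -0.44]
turn [ 0.1   0.02 -0.06] shift cm (tool now) [ 6.87 -0.19  0.13] (tool at goal) [ 6.87 -0.18  0.14]
R [[0.001, 0.997, -0.08], [-0.0, -0.08, -0.997], [-1.0, 0.001, 0.0]]
lime [312. 333.] [ 565.6 -128.1] [25.3 47.8] 85.3
lime [198. 271.] [487.6 -79.6] [30.5 37.4] 88.1
lime [326. 244.] [575.4 -64.7] [60.8 58.8] 85.3
step [332.  81.] [587.5  36.3] [103.  128.3] 83.2
```

View pics/w2.png

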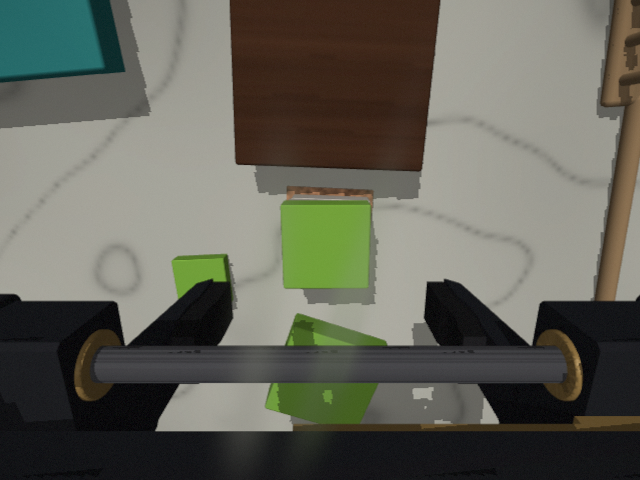

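{"fn": "drive_tool", "kwargs": {
  "deltas": [
    [[0,0,0],[1.5,-0.2,0.05],8.8],
    [[0,0,0],[1.5,0,0],8.8],
    [[0,0,0],[1.5,0,0],8.8],
    [[0,0,0],[1.2,0,0],8.8],
    [[0,0,0],[0.7,0,0],8.8],
    [[0,0,0],[0.4,0,0],8.8],
    [[0,0,0],[0,0,0],8.8],
    [[0,0,0],[0,0,0],8.8],
    [[0,0,0],[0,0,0],8.8]
  ]
}}

```text
clock: 4.25
tool_pos: [0.5757, -0.065, 0.0547]
eef_rot: [0.52, 0.48, -0.519, 0.48]
contact_force: [-0.3, 0.3, 0.2]
opening: 0.998
```

```bash
python3 -c "
from w import *
go(575.4,-66,54,-4.7)
s=wrist('w3')
for k,z in(('lime',.057),('step',.037)):
    for q in rects(s,k,z):print(*q)
"
```

```text
t 4.25 p [575.7 -65.   54.7] open 0.998 F [-0.3  0.3  0.2] q [ 0.2   0.88 -0.29  1.82  0.48  0.5  -0.5 ]
turn [ 0.17 -0.   -0.08] shift cm (tool now) [ 0.07 -0.02  0.11] (tool at goal) [ 0.07 -0.02  0.11]
R [[0.001, 0.997, -0.079], [-0.0, -0.079, -0.997], [-1.0, 0.001, -0.0]]
lime [334. 412.] [ 575.8 -135.8] [30.4 77.1] 85.4
lime [154. 304.] [486.9 -64.5] [39.3 16.6] 36.5
lime [328. 284.] [575.5 -64.1] [62.6 58.8] 85.4
step [337.  86.] [586.2  25.7] [ 81.6 127.9] 83.3
```

{"fn": "drive_tool", "kwargs": {
  "deltas": [
    [[0,0,0],[0,0,0],7.6],
    [[0,0,0],[0,0,0],6.8],
    [[0,0,0],[0,0,0],6.4],
    [[0,0,0],[0,0,0],6.2],
    [[0,0,0],[0,0,0],6.0],
    [[0,0,0],[0,0,0],5.7],
    [[0,0,0],[0,0,0],5.5],
    [[0,0,0],[0,0,0],5.5],
    [[0,0,0],[0,0,0],5.5]
  ],
  "force": 8
}}

```text
clock: 5.05
tool_pos: [0.5751, -0.065, 0.0539]
eef_rot: [-0.519, -0.48, 0.519, -0.48]
contact_force: [-0.5, 1.0, 0.3]
opening: 0.621
```

```bash
python3 -c "
from w import *
s=r.get_state();print(s['opening']*88.1)
go(588.3,40,54.7,-6.7)
s=wrist('w4')
for k,z in(('lime',.057),('step',.037)):
    for q in rects(s,k,z):print(*q)
"
```

```text
54.70626926299933
t 5.05 p [575.1 -65.   53.9] open 0.621 F [-0.5  1.   0.3] q [ 0.2   0.88 -0.29  1.82  0.48  0.5  -0.5 ]
turn [2.17 0.   0.  ] shift cm (tool now) [ -0.08   0.49 -10.57] (tool at goal) [ -0.08   0.09 -10.58]
R [[-0.0, 0.997, -0.079], [-0.0, -0.079, -0.997], [-1.0, -0.0, 0.0]]
lime [337. 411.] [ 576.6 -132.6] [26.1 75.5] 85.4
lime [173. 302.] [497.7 -63.7] [25.8 35. ] 50.8
lime [329. 284.] [575.5 -63.9] [62.3 58.8] 85.4
step [339.  86.] [586.2  25.5] [ 81.4 127.7] 83.2
```

View pics/w4.png

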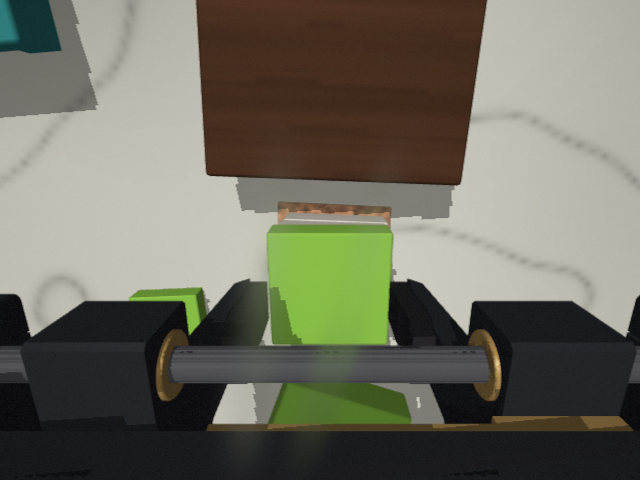

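The fingers stand at (265,300) and (392,300), right against both tile sides, yet the gauge reads 54.7 mm. I'll check whether closing further changes the reading.

{"fn": "drive_tool", "kwargs": {
  "deltas": [
    [[0,0,0],[0,0,0],5.2],
    [[0,0,0],[0,0,0],4.8],
    [[0,0,0],[0,0,0],4.8]
  ]
}}

```text
clock: 5.35
tool_pos: [0.5751, -0.065, 0.054]
eef_rot: [-0.519, -0.48, 0.519, -0.48]
contact_force: [-0.1, -0.0, 0.1]
opening: 0.545
```

```bash
python3 -c "
from w import *
s=wrist('w5');t=r.snapshot('top')['color'];c=r.snapshot('scene')['color']
for q in rects(s,'lime',.057):print(*q)
im=np.vstack([np.hstack([cv2.resize(cv2.imread('pics/w4.png')[180:400,200:460],(400,300)),cv2.resize(cv2.imread('pics/w5.png')[180:400,200:460],(400,300))]),np.hstack([cv2.resize(t[120:270,300:500,::-1],(400,300)),cv2.resize(c[180:330,160:360,::-1],(400,300))])])
cv2.imwrite('pics/m.png',im)
print(cv2.absdiff(cv2.imread('pics/w4.png'),cv2.imread('pics/w5.png')).max(2)[250:,:].mean())"
```

```text
lime [337. 411.] [ 576.6 -132.7] [26.1 75.5] 85.4
lime [166. 295.] [494.6 -61.2] [ 6.4 36.2] 85.4
lime [329. 284.] [575.5 -64. ] [62.3 58.8] 85.4
11.391691576086956
```

View pics/m.png

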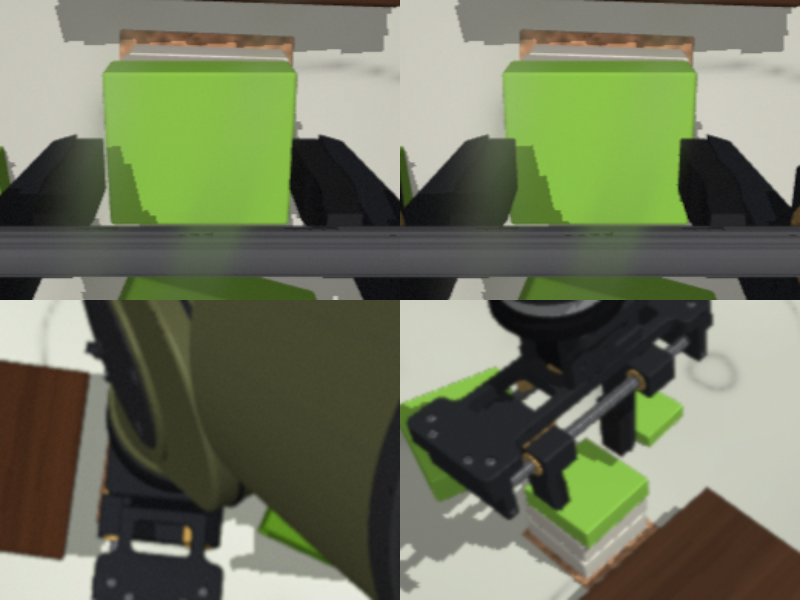

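The mosaic shows the fingers closing over the tile's edges without touching it: force is 0, the tile hasn't moved, and the tips look higher than stated. I'll check the real tip height by projecting tool points into the scene view.

```bash
python3 -c "
from w import *
st=r.get_state();s=r.snapshot('scene');T=R.from_quat(st['eef_rot']);E=s['extrinsics'];f=240/np.tan(np.radians(s['fov_y']/2))
im=cv2.resize(s['color'][200:330,190:330,::-1],None,fx=5,fy=4.6,interpolation=cv2.INTER_CUBIC)
for x,c in((11,(0,0,255)),(0,(255,0,255)),(-12,(0,255,255))):
  for y in(-24,24):
   for z in(-9,9):
    p=E[:3,:3]@(T.apply([x/1e3,y/1e3,z/1e3])+st['tool_pos'])+E[:3,3]
    u,v=s['cx']+f*p[0]/-p[2],s['cy']-f*p[1]/-p[2]
    cv2.circle(im,(int((u-190)*5),int((v-200)*4.6)),4,c,-1)
cv2.imwrite('pics/p.png',im)"
```

```text
(no output)
```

View pics/p.png

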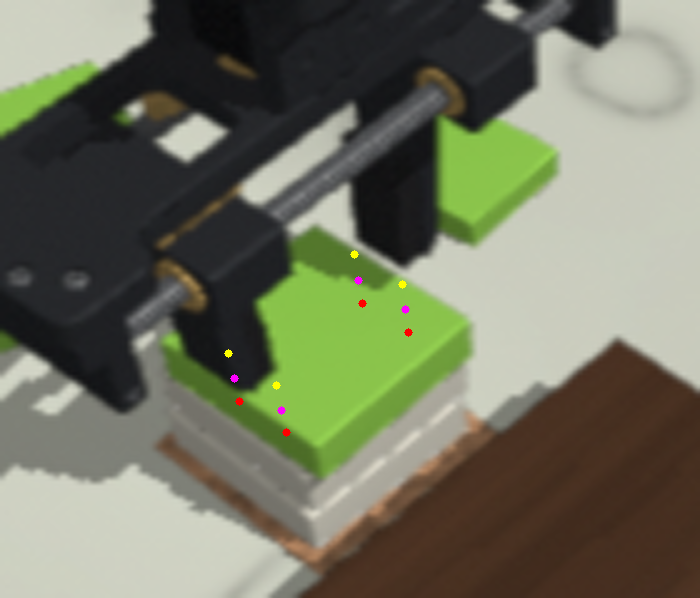

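The projected points show it. The real fingertips match the yellow points, about 13–15 mm *behind* the TCP, not 11 mm ahead of it; the wrist view gives -13 to -15 mm independently. So the tips are at z ≈ 68, above the tile. I'll open, then descend so the tips reach about 46 mm (TCP z ≈ 32).

{"fn": "drive_tool", "kwargs": {
  "deltas": [
    [[0,0,0],[0,0,0],8.8],
    [[0,0,0],[0,0,0],8.8],
    [[0,0,0],[0,0,0],8.8],
    [[0,0,0],[0,0,0],8.8],
    [[0,0,0],[0,0,0],8.8],
    [[0,0,0],[0,0,0],8.8]
  ]
}}

```text
clock: 6.05
tool_pos: [0.5751, -0.065, 0.054]
eef_rot: [-0.519, -0.48, 0.519, -0.48]
contact_force: [0.8, -0.2, 0.2]
opening: 0.974
```

{"fn": "drive_tool", "kwargs": {
  "deltas": [
    [[0,0,0],[0.4,0,0],8.8],
    [[0,0,0],[0.6,0,0],8.8],
    [[0,0,0],[0.6,0,0],8.8],
    [[0,0,0],[0.6,0,0],8.8],
    [[0,0,0],[0,0,0],8.8],
    [[0,0,0],[0,0,0],8.8],
    [[0,0,0],[0,0,0],8.8]
  ]
}}

```text
clock: 6.63
tool_pos: [0.5752, -0.065, 0.0319]
eef_rot: [-0.519, -0.48, 0.519, -0.48]
contact_force: [0.5, 0.5, 0.4]
opening: 0.999
```

```bash
python3 -c "
from w import *
go(575.4,-66,32,-4.7)
s=wrist('w6');c=r.snapshot('scene')['color']
for q in rects(s,'lime',.057):print(*q)
im=np.hstack([cv2.resize(cv2.imread('pics/w6.png')[160:400,180:480],(400,320)),cv2.resize(c[200:330,190:330,::-1],(400,371))[:320]])
cv2.imwrite('pics/m2.png',im)"
```

```text
t 6.63 p [575.2 -65.   31.9] open 0.999 F [0.5 0.5 0.4] q [ 0.19  0.92 -0.27  1.83  0.5   0.46 -0.51]
turn [0.17 0.   0.  ] shift cm (tool now) [-0.01  0.03  0.1 ] (tool at goal) [-0.01  0.03  0.1 ]
R [[-0.0, 0.997, -0.079], [-0.0, -0.079, -0.997], [-1.0, -0.0, 0.0]]
lime [300. 418.] [ 557.  -117.6] [26.7 16.1] 9.2
lime [140. 317.] [492.5 -59.9] [30.3 14.1] 36.4
lime [329. 291.] [576. -57.] [49.6 58.7] 85.4
```

View pics/m2.png

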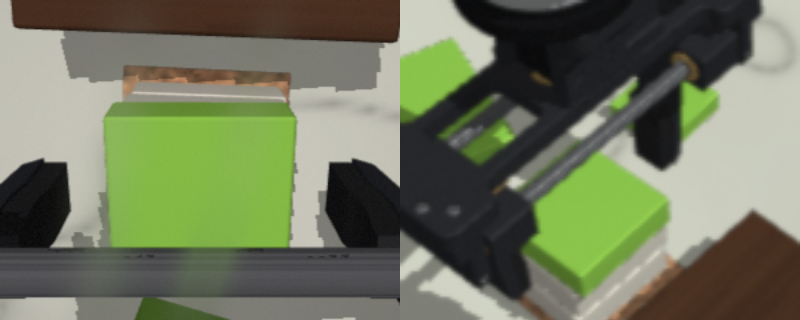

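```bash
python3 -c "
from w import *
s=r.snapshot('scene')
for z in (.02,.04,.045,.05,.055,.06):print(z,ray(s,[(232,304)],z)[0].round(4))
E=s['extrinsics'];f=240/np.tan(np.radians(s['fov_y']/2))
st=r.get_state();T=R.from_quat(st['eef_rot'])
for y in (44,61.5,-44):
  for x in(11,-5,-10,-15,-20):
    p=E[:3,:3]@(T.apply([x/1e3,y/1e3,-.009])+st['tool_pos'])+E[:3,3];u,v=s['cx']-f*p[0]/p[2],s['cy']+f*p[1]/p[2]
    print(y,x,'mosaic',round(400+(u-190)/140*400),round((v-200)/130*371))
"
```

```text
0.02 [ 0.6135 -0.0771  0.02  ]
0.04 [ 0.6223 -0.0656  0.04  ]
0.045 [ 0.6244 -0.0628  0.045 ]
0.05 [ 0.6266 -0.0599  0.05  ]
0.055 [ 0.6288 -0.057   0.055 ]
0.06 [ 0.631  -0.0542  0.06  ]
44 11 mosaic 538 322
44 -5 mosaic 534 303
44 -10 mosaic 533 297
44 -15 mosaic 531 291
44 -20 mosaic 530 284
61.5 11 mosaic 511 346
61.5 -5 mosaic 506 328
61.5 -10 mosaic 505 321
61.5 -15 mosaic 503 315
61.5 -20 mosaic 502 309
-44 11 mosaic 664 209
-44 -5 mosaic 662 190
-44 -10 mosaic 661 183
-44 -15 mosaic 661 177
-44 -20 mosaic 660 170
```

Tip estimates run from 14 to 20 mm behind the TCP, so the tips are at z ≈ 46–52 here. I'll go 2 mm lower, still above 39 mm, and close.

{"fn": "drive_tool", "kwargs": {
  "deltas": [
    [[0,0,0],[0.2,0,0.05],7.6],
    [[0,0,0],[0,0,0],6.9],
    [[0,0,0],[0,0,0],6.5],
    [[0,0,0],[0,0,0],6.2],
    [[0,0,0],[0,0,0],6.0],
    [[0,0,0],[0,0,0],5.8],
    [[0,0,0],[0,0,0],5.5],
    [[0,0,0],[0,0,0],5.5],
    [[0,0,0],[0,0,0],5.5]
  ],
  "force": 8
}}

```text
clock: 7.53
tool_pos: [0.5753, -0.0655, 0.03]
eef_rot: [0.52, 0.48, -0.519, 0.48]
contact_force: [1.2, 0.0, -0.5]
opening: 0.679
```

```bash
python3 -c "
from w import *
print(r.get_state()['opening']*88.1)
go(588,40,30,-6.7)
s=wrist('w7')
for q in rects(s,'lime',.057)+rects(s,'step',.037):print(*q)
"
```

```text
59.81898045425644
t 7.53 p [575.3 -65.5  30. ] open 0.679 F [ 1.2  0.  -0.5] q [ 0.19  0.92 -0.27  1.83  0.5   0.46 -0.51]
turn [ 2.17 -0.   -0.03] shift cm (tool now) [  0.     0.43 -10.62] (tool at goal) [  0.     0.03 -10.63]
R [[0.001, 0.997, -0.079], [-0.0, -0.079, -0.997], [-1.0, 0.001, 0.0]]
lime [328. 291.] [575.5 -56.6] [49.  59.2] 85.4
step [339.  88.] [585.8  21.4] [ 73.2 127.6] 83.2
```

Gripped: the opening is 59.8 mm, which matches the tile width. Now the level slide along the step's +y, with a 2.2° turn to square it.

{"fn": "drive_tool", "kwargs": {
  "deltas": [
    [[0.18,0,0],[0,0.02,-0.4],5.5],
    [[0.18,0,0],[0,0.03,-0.8],5.5],
    [[0.18,0,0],[0,0.03,-1.0],5.5],
    [[0.18,0,0],[0,0.03,-1.0],5.5],
    [[0.18,0,0],[0,0.03,-1.0],5.5],
    [[0.18,0,0],[0,0.02,-1.0],5.5],
    [[0.18,0,0],[0,0.02,-1.0],5.5],
    [[0.18,0,0],[0,0.02,-1.0],5.5],
    [[0.18,0,0],[0,0.01,-1.0],5.5],
    [[0.18,0,0],[0,0.01,-1.0],5.5],
    [[0.18,0,0],[0,0,-0.8],5.5],
    [[0.18,0,0],[0,0,-0.6],5.5]
  ]
}}

```text
clock: 8.58
tool_pos: [0.5876, 0.0415, 0.0299]
eef_rot: [0.528, 0.47, -0.528, 0.47]
contact_force: [-1.5, 0.4, -2.0]
opening: 0.683
```

{"fn": "drive_tool", "kwargs": {
  "deltas": [
    [[0,0,0],[0,0,0],5.5],
    [[0,0,0],[0,0,0],5.5],
    [[0,0,0],[0,0,0],5.5]
  ]
}}

```text
clock: 8.83
tool_pos: [0.5874, 0.0388, 0.0299]
eef_rot: [-0.528, -0.47, 0.529, -0.47]
contact_force: [0.2, -1.0, -2.5]
opening: 0.679
```

```bash
python3 -c "
from w import *
go(588,40,30,-6.7)
s=wrist('w8');t=r.snapshot('scene')
for q in rects(s,'lime',.057)+rects(s,'step',.037)+rects(t,'lime',.057)+rects(t,'step',.037)[:1]:print(*q)
c=t['color']
cv2.imwrite('pics/m3.png',np.hstack([cv2.resize(s['color'][130:430,120:520,::-1],(400,300)),cv2.resize(c[210:420,160:440,::-1],(400,300))]))
"
```

```text
t 8.83 p [587.4  38.8  29.9] open 0.679 F [ 0.2 -1.  -2.5] q [-0.01  0.93 -0.24  1.8   0.44  0.47 -0.67]
turn [-0.04  0.06  0.01] shift cm (tool now) [-0.01  0.05 -0.12] (tool at goal) [-0.01  0.05 -0.12]
R [[-0.0, 0.993, -0.117], [-0.001, -0.117, -0.993], [-1.0, -0.0, 0.001]]
lime [328. 291.] [587.9  48. ] [49.3 59.2] 83.2
step [329. 226.] [590.3  60.3] [ 69.9 127.5] 83.0
lime [320. 324.] [590.3  52.4] [38.9 66.4] 83.4
lime [194. 246.] [ 584.1 -168.6] [99.4 81.8] 65.7
step [312. 343.] [590.2  41. ] [114.2 133.6] 83.0
```

View pics/m3.png

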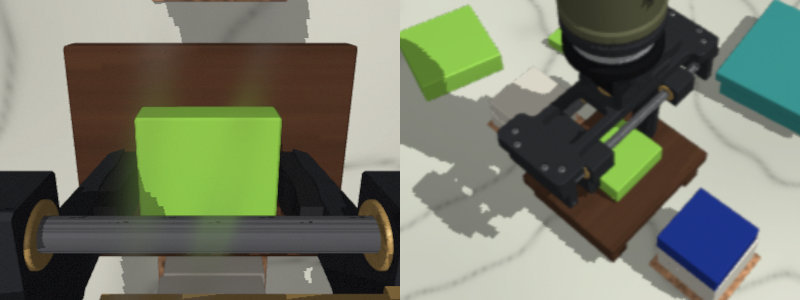

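Tile is over the step, squarely aligned, and the white stack stayed in place (left of the gripper in the scene half). I'll make a 1 mm correction, lower 2 mm onto the step, open gently and retreat up.

{"fn": "drive_tool", "kwargs": {
  "deltas": [
    [[0,0,0],[0.1,0.05,-0.05],5.5],
    [[0,0,0],[0.1,0,-0.05],5.5],
    [[0,0,0],[0,0,0],5.5],
    [[0,0,0],[0,0,0],5.5],
    [[0,0,0],[0,0,0],5.9],
    [[0,0,0],[0,0,0],6.1],
    [[0,0,0],[0,0,0],6.4],
    [[0,0,0],[0,0,0],7],
    [[0,0,0],[0,0,0],8],
    [[0,0,0],[0,0,0],8.8],
    [[0,0,0],[0,0,0],8.8],
    [[0,0,0],[0,0,0],8.8]
  ]
}}

```text
clock: 9.93
tool_pos: [0.5882, 0.0408, 0.028]
eef_rot: [0.528, 0.47, -0.528, 0.47]
contact_force: [0.7, -0.3, 0.1]
opening: 1.0
```

{"fn": "drive_tool", "kwargs": {
  "deltas": [
    [[0,0,0],[-0.8,0,0],8.8],
    [[0,0,0],[-1.5,0,0],8.8],
    [[0,0,0],[-2.5,0,0],8.8],
    [[0,0,0],[-2.5,0,0.5],8.8],
    [[0,0,0],[-2.5,0,2],8.8],
    [[0,0,0],[-2,0,3],8.8],
    [[0,0,0],[-2,0,3],8.8],
    [[0,0,0],[-1,0,3],8.8],
    [[0,0,0],[0,0,1.5],8.8],
    [[0,0,0],[0,0,0],8.8],
    [[0,0,0],[0,0,0],8.8],
    [[0,0,0],[0,0,0],8.8]
  ]
}}

```text
clock: 10.93
tool_pos: [0.573, -0.0865, 0.1761]
eef_rot: [0.528, 0.471, -0.528, 0.47]
contact_force: [0.2, 0.9, 0.1]
opening: 1.0
```

```bash
python3 -c "
from w import *
go(588,40,200,-6.7)
for n in('wrist','top','scene'):
    s=wrist('w9') if n=='wrist' else r.snapshot(n);print(n)
    cv2.imwrite('pics/f_%s.png'%n,s['color'][:,:,::-1])
    for q in rects(s,'lime',.055)+rects(s,'step',.037)[:2]+rects(s,'blue',.057):print(*q)
"
```

```text
t 10.93 p [573.  -86.5 176.1] open 1.0 F [0.2 0.9 0.1] q [ 0.29  0.71 -0.38  1.75  0.36  0.76 -0.38]
turn [ 0.11 -0.08  0.01] shift cm (tool now) [ -2.37   0.04 -12.75] (tool at goal) [ -2.39   0.02 -12.74]
R [[0.0, 0.993, -0.115], [0.001, -0.115, -0.993], [-1.0, -0.0, -0.001]]
wrist
lime [331. 315.] [ 569.  -173.2] [75.8 78.5] 66.1
lime [223. 242.] [483.1 -90.6] [38.8 38.4] 88.2
lime [329.  55.] [587.4  39.3] [58.  59.1] 83.3
step [329.  66.] [587.1  33.3] [ 96.3 128.3] 83.3
top
lime [400. 288.] [469.4 -98.5] [41.2 40.6] 88.3
lime [479. 227.] [ 558.  -195.2] [74.3 84.2] 66.0
lime [297. 195.] [588.5  38.7] [60.9 61.5] 83.3
step [298. 197.] [588.7  38.5] [108.8 128.6] 83.4
blue [218. 178.] [607.9 143.8] [59.1 58.7] 84.4
scene
lime [311. 321.] [589.4  40.1] [65.8 66.1] 83.3
lime [282. 237.] [498.2 -76.8] [44.2 45.4] 88.3
lime [193. 246.] [ 583.  -170.1] [99.8 82.2] 65.6
step [309. 330.] [589.7  38.1] [119.6 134.1] 83.3
step [467. 100.] [-27.9 -11.6] [247.1 145. ] 14.3
blue [375. 377.] [609.8 145.2] [60.6 64. ] 84.3
```

View pics/f_wrist.png

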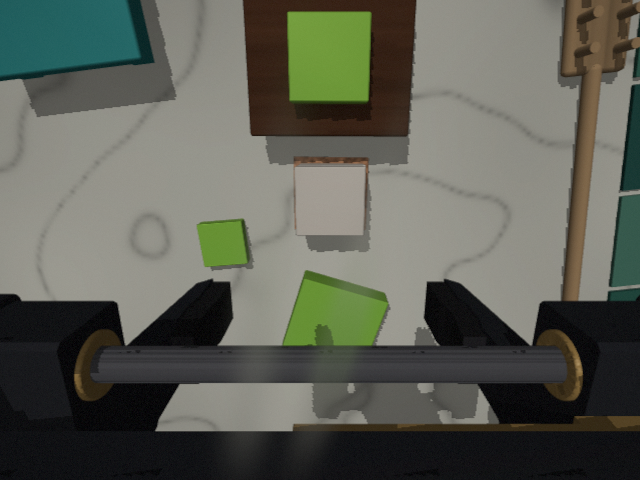

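The lime tile (329,57) lies central and square on the step. The white tile (330,200) is still on its mat. One quick check of the white tile's position, then hand in.

```bash
python3 -c "
from w import *
s=wrist('w10');print(ray(s,[(294,166),(367,166),(365,235),(296,235)],.039).mean(0).round(4), 'start ~0.5755 -0.0660')
r.finish_job();print(r.get_state()['clock'])"
```

```text
[ 0.5766 -0.0686  0.039 ] start ~0.5755 -0.0660
the job is handed in; nothing more can be done
the job is handed in; nothing more can be done
```

The lime tile now lies flat in the middle of the dark wooden step and square with it. I handed the job in about 11 s into the 32 s allowed. I gripped it lightly on two sides at 8 N, slid it across level, lowered it 2 mm onto the step, released it and backed the arm away.

**Last checks:**
- **Lime tile:** the top camera puts it about 0.3 mm from the step's centre and within 0.1° of square. The scene camera gave a larger offset, about 2 mm, but it also counts the tile's side faces.
- **Blue stack:** its position is unchanged within 0.2 mm.
- **White tile beneath:** it still sits on its mat, but a rough corner reading put it about 3 mm from where the lime tile started. That is close to what a hand-read corner can resolve, and I never measured the white tile itself beforehand. I can't rule out a shift of a millimetre or two.

**What disagreed:** `r.tip_reach` says the fingertips are 11 mm ahead of the TCP, but the pictures showed them about 14–20 mm behind it. My first attempt to close therefore passed above the tile without touching anything. I corrected the height from the pictures and then got a proper grip, with the fingers reading 59.8 mm apart on the 60 mm tile.

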